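# Eject the lens module against a waiting finger

### The arm

A 6-joint arm with a two-finger parallel gripper is mounted at the origin on a cart in front of the work surface, level with it; the furniture and walls round the work are solid. World frame = base frame: x ahead of the robot, y to its left, z up, the work surface at z = 0. Lengths are in m, angles in rad, forces in N, time in s.
With the tool pointing down it reaches from about 0.375 to 0.925 m from the base axis. Payload 5.7 kg.
Tool frame: the origin (TCP) lies midway between the tips of the shut fingers; the grasp point (between the pads) lies 19 mm behind it; z points along the fingers, x is the direction in which the jaws open and shut, and the axes are right-handed (so a half turn about z gives the same grasp; the last joint's range is limited). The gripper opens to 88 mm and grips with 3 to 60 N. Pads are 20 mm wide; open, the fingers measure 115 mm over their backs; the gripper's body (75 mm by 178 mm) begins 61 mm behind the grasp point.
Start: joints at [-1.226, 0.359, 1.51, -0, 1.272, -0.115], TCP at [0.266, -0.538, 0.223] pointing down, gripper open.
Joint ranges: [-2.97, 2.97], [-1.01, 2.36], [0.21, 2.38], [-0.96, 4.11], [0.2, 2.71], [-2.98, 2.98]. Speed limits (rad/s): [2.39, 2.39, 3.14, 3.14, 3.14, 3.14].

### API

Orientations are given as a unit quaternion [x, y, z, w].
In Python, from bench import move_ptp, servo_line, goto_joints, move_gripper, sleep, inverse_kinematics, capture, PlanningError, close_job, spot_in, silhouettes, current_clock, current_joint_pos, current_qvel, current_joint_torque, current_position, current_orientation, current_force, current_torque, current_finger_gap gives the robot as it stands. Calls block until the motion is done:
- move_ptp(position, orientation): joint-space move of the TCP to a pose.
- servo_line(position, orientation=None, rate=0.15, contact_N=None): straight line of the TCP; orientation=None keeps the orientation; rate is the mean speed in m/s. With contact_N (N) it stops when the force on the tool has changed by that much, and returns True; else False.
- goto_joints(angles): joint-space move.
- move_gripper(opening): finger opening in m; the grip force is fixed at half the most; returns when the fingers have stopped.
- sleep(seconds).
- inverse_kinematics(position, orientation): joint angles nearest the present ones, or None.
- capture(name): name is "scene" or "top" or "wrist"; returns a dict with "image" (384x512x3 uint8, blue, green, red), "range_z" (384x512 float32, m along the optical axis (not along the pixel's ray), 0 where there is no reading), "intrinsics" (3x3 intrinsics, pixels), "R" (3x3) and "t" (3): a world point X has camera coordinates R X + t. Camera axes: x right, y down, z forward; pixel columns grow to the right and rows downward; lengths in m; the calibration is good to about 2 mm. The wrist camera is an equidistant fisheye: a pixel r from the principal point sees the ray r / f radians off the axis. A picture is of the moment at which its call begins.
A pose or a line that the arm cannot do raises PlanningError and nothing moves.
- close_job(): hands the job in, once; it reports no verdict.
Trained networks look in the newest picture that a camera, given by its name, has taken for a name from the list of things; names that differ only in an ending like _2 or _b are one class to them, and where a whole thing is asked for, a point or a joint stands for the part that bears it (a point fixed in the world has none). Each returns a list of dicts, best first, with "conf" (0 to 1); they miss things now and then, are a little off and sometimes report something else, mostly with a low value. They report only what shows in the picture. A call takes as long as a camera call. They do not tell look-alikes from the thing itself.
- spot_in(camera, query): "xy" ([column, row] in pixels, amid what is visible of it).
- silhouettes(camera, query): "region" (384x512 bool, what is visible of it) and "xy" ([column, row] in pixels, amid what is visible of it).
Readings, each from a call of its own:
- current_clock(): time.
- current_joint_pos(): joint angles.
- current_qvel(): joint speeds.
- current_joint_torque(): joint torques, N m.
- current_position(): TCP position.
- current_orientation(): TCP orientation.
- current_force(): force on the tool from outside, world axes, zero at the start.
- current_torque(): the same for the moment, N m.
- current_finger_gap(): finger opening in m.
Only numpy, scipy, OpenCV 4.12 (cv2) and the standard library are available. Lean on these libraries where they do the work, as an engineer would, in place of code of your own. Each camera call takes 0.05 s, during which the arm holds its last target. There are 200 camera calls.

### The job

Eject the black lens module from the white bench dock without letting it shoot out: push the red release key in with one finger while the other finger stands in front of the module, so that the module pops out against that finger, and hold it trapped there for a moment with the key still pushed in. Then ease both fingers back so that the ejector brings the module out to its full stroke, and leave it standing straight, about half out of its channel, with the robot clear. Do not lift or tip the module, and leave the things beside the dock where they are.

Things in the scene. Friction and masses are not known exactly. Their poses are not given: they have to be found in the camera images.
- dock: White bench dock, grey base, fixed, 140 x 132 mm, 56 mm high (48 at the front). Origin on the worktop under the middle of its channel; x runs along the channel into the dock (the module comes out toward -x), y left. The open-topped channel, 38 mm wide, floor at z = 10 mm, opens in the front face at x = -55 mm; a grey sill 44 mm wide carries the floor on to x = -102 mm.
- catch_tip (a point): Steel catch, 14 mm high, in front of the right edge of the module's front plate; this point is the middle of its end. It holds the module in and slides aside (dock's -y) as the key goes in. The grey lug round it reaches 9 mm farther out than the module's front plate, 24 to 44 mm right of the centre line, up to z = 44 mm.
- module: Black lens module, loose, about 0.11 kg, in the dock's channel: body 52 x 36 x 36 mm with a front plate 5 mm thick, 40 mm wide and 41 mm high. Origin under the middle of its length, z up, the front plate at x = -31 to -26 mm. Unless stopped by a finger it shoots out over the worktop at about 1 m/s once released.
- module_front (a point): Centre of the module's front plate face (turned toward the robot), 20 mm above the module's underside.
- dock_mouth (a point): Point of the dock where module_front is when the module is home: x = -61 mm, y = 0, z = 30 mm in the dock's frame; axes as the dock.
- key_face (a point): Centre of the red release key's front face, 26 mm wide by 23 mm high (z = 15.5 to 38.5 mm above the worktop), to the right of the module: 62 mm to the right of the channel's centre line and 22 mm farther out than the module's front plate when not pressed.
- release_key (a joint): How far the red key is pushed in (dock's +x): 0 out, 0.009 m fully in. Spring 1.5 N at 0 to 3.3 N fully in, the catch's friction up to 3 N more. It draws the catch aside by as much; the module is let go at 1.5 to 5 mm. It springs back out when let go, also with the module out.
- ejector (a joint): Stroke of the spring ejector behind the module: about 0.001 m with the module home, 0.030 m fully out; pushes with 4.5 N at the start, 2.8 N at the end. Fully out, the module's front plate is about 29 mm out from home and the module rests on floor and sill by itself.
- sample_cutter: Steel and black knurled sample cutter, 41 mm across, 58 mm high, standing to the left of the dock; to be left alone. Origin under its centre.
- weight: Brass weight, 25 mm across, 30 mm high, standing to the right of the dock; to be left alone. Origin under its centre.
- thumb_screw: Brass thumb screw standing on its head, 19 mm across, 33 mm high, to the right of the dock; to be left alone. Origin under its centre.
Not all that is in view belongs to the job. What is shaped like the module but turquoise is not meant.

How it is judged:
On the way, in this order (a step that is already met when the one before it is completed fails the run):
1. the red key starts to go in (value of joint release_key above 0.001 m).
2. the key is held in while a finger holds back the popped module (value of joint release_key above 0.003 m and contact force between the fingers and module above 0.5 N and x of module_front in the frame of dock_mouth below -0.006 m), for 0.3 s.
At the end, for the whole second after the job is handed in: The module stands 24 to 38 mm out of its home place, straight in the channel (within 0.12 rad), level and at rest, the ejector at least 24 mm out and the key let go (in by less than 4 mm) (x of module_front in the frame of dock_mouth between -0.038 and -0.024 m and angle between the x axis of module and the x axis of dock, either way round below 0.12 rad and angle between module's own z axis and vertical below 0.1 rad and linear speed of module below 0.02 m/s and value of joint ejector above 0.024 m and value of joint release_key below 0.004 m); the robot touches nothing.
It fails at once if the module shot out of its channel (more than 48 mm) (x of module_front in the frame of dock_mouth below -0.048 m).
It fails at once if the module was lifted or tipped (z of module_front in the frame of dock_mouth above 0.008 m or angle between module's own z axis and vertical above 0.25 rad).
It fails at once if the sample cutter, weight or thumb screw was disturbed (distance of any of sample_cutter, weight, thumb_screw from where it was at the start of the episode above 0.01 m).
It also fails if it takes over 38 s, if anything falls off the work surface, if the arm or the gripper's body presses on something with over 40 N, if the wrist force passes 120 N, or if a joint passes its speed limit or range.

## Working session

There is one attempt and no reset: what is moved stays moved. The work goes in short steps, each a Python script; the robot and the scene stay as the last script left them, time stands still between calls to the robot, and variables do not carry over. Pictures are saved under pics/ and viewed, about 8 in all and at most 12, crops included, and the job is handed in when it is done.

```bash
mkdir -p pics; ls; python3 - <<'E'
from bench import *
import cv2,numpy as np
for n in("scene","top"):
    c=capture(n); cv2.imwrite(f"pics/{n}0.png",c["image"])
    print(n,c["intrinsics"].tolist(),c["R"].round(3).tolist(),c["t"].round(3).tolist())
    for q in("dock","module","release_key","catch_tip","sample_cutter","weight","thumb_screw"):
        for d in spot_in(n,q):
            u,v=d["xy"];z=c["range_z"][int(v),int(u)]
            X=c["R"].T@(z*np.linalg.inv(c["intrinsics"])@[u,v,1]-c["t"])
            print(q,round(d["conf"],2),np.round(d["xy"]),X.round(3))
print(current_clock(),current_orientation(),current_finger_gap())
E
python3 -c "
import cv2,numpy as np
a=[cv2.imread(f'pics/{n}0.png') for n in('scene','top')]
"
```

```text
pics
scene [[483.21852394153393, 0.0, 259.5250311235814], [0.0, 483.21852394153393, 192.43304546653687], [0.0, 0.0, 1.0]] [[0.897, -0.442, 0.019], [-0.325, -0.689, -0.648], [0.299, 0.575, -0.762]] [-0.532, 0.183, 0.777]
dock 0.73 [259. 195.] [ 0.563 -0.058  0.055]
module 0.96 [244. 263.] [ 0.483 -0.165  0.036]
module 0.9 [225. 190.] [ 0.516 -0.012  0.044]
module 0.86 [163. 177.] [0.426 0.077 0.033]
release_key 0.49 [232. 226.] [ 0.496 -0.086  0.036]
sample_cutter 0.83 [215. 160.] [0.531 0.072 0.04 ]
weight 0.5 [287. 239.] [ 0.577 -0.143  0.019]
top [[366.43308394817865, 0.0, 249.08700361831652], [0.0, 366.43308394817865, 196.94350544829575], [0.0, 0.0, 1.0]] [[-0.029, -1.0, 0.009], [-0.993, 0.028, -0.115], [0.115, -0.012, -0.993]] [-0.06, 0.57, 0.848]
dock 0.66 [226. 195.] [ 0.572 -0.023  0.055]
module 0.87 [173. 256.] [0.434 0.106 0.037]
module 0.77 [284. 234.] [ 0.477 -0.156  0.032]
module 0.52 [221. 216.] [ 0.524 -0.009  0.046]
module 0.28 [228. 193.] [ 0.577 -0.028  0.057]
sample_cutter 0.66 [181. 215.] [0.528 0.085 0.048]
0.8 [ 8.49639811e-01 -5.27363432e-01 -3.22541966e-05 -2.44759926e-05] 0.08778499141878754
```

View pics/scene0.png

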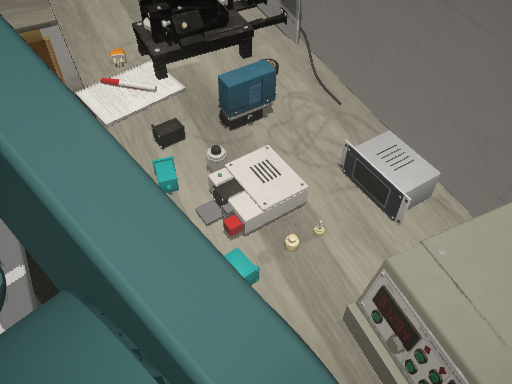

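View pics/top0.png

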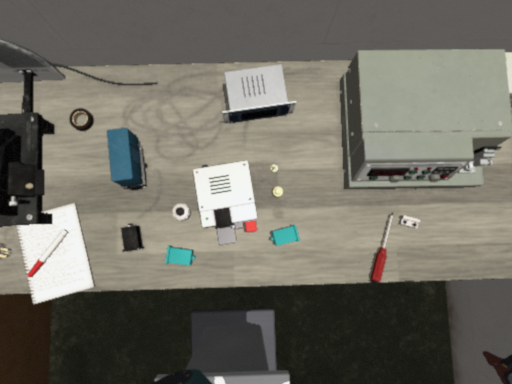

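The views show the white dock with its grey sill around (226,195) in the top view. The black module is at (222,216), the red key at (250,226), and turquoise look-alikes sit on both sides. Next I'll fit the dock pose.

```bash
python3 - <<'E'
from bench import *
import cv2,numpy as np
for n in("top","scene"):
    c=capture(n); im=c["image"].astype(int); K=c["intrinsics"];z=c["range_z"]
    v,u=np.mgrid[:384,:512]
    P=(np.stack([u,v,np.ones_like(u)],-1)@np.linalg.inv(K).T*z[...,None]-c["t"])@c["R"]
    b,g,r=im[...,0],im[...,1],im[...,2]
    near=(abs(P[...,0]-.55)<.14)&(abs(P[...,1]+.05)<.13)&(z>0)
    def rep(nm,m):
        Q=P[m]; 
        if len(Q)<5: print(n,nm,len(Q));return
        rect=cv2.minAreaRect((Q[:,:2]*1000).astype(np.float32))
        print(n,nm,len(Q),"med",np.median(Q,0).round(4),"zrange",np.percentile(Q[:,2],[2,98]).round(3),"rect",np.round(rect[0],1),np.round(rect[1],1),round(rect[2],1))
    white=near&(im.min(-1)>170)
    rep("white",white&(P[...,2]>.05)&(P[...,2]<.062))
    red=near&(r>120)&(g<70)&(b<70)
    rep("red",red); rep("redtop",red&(P[...,2]>.034))
    grey=near&(P[...,2]>.004)&(P[...,2]<.016)&(abs(r-b)<25)&(im.max(-1)<150)&(P[...,0]<.53)
    rep("sill",grey)
    blk=near&(im.max(-1)<60)&(P[...,2]>.03)&(P[...,2]<.06)
    rep("black",blk)
    S=4
    cr=im.astype(np.uint8)
    x0,y0=(165,145) if n=="top" else (150,130)
    cr=cr[y0:y0+130,x0:x0+165]
    cv2.imwrite(f"pics/{n}1.png",cv2.resize(cr,None,fx=4.5,fy=4.5,interpolation=cv2.INTER_CUBIC))
E
```

```text
top white 2319 med [ 0.5936 -0.018   0.0552] zrange [0.051 0.058] rect [576.1  -0.7] [137.2 167.8] 8.2
top red 6 med [ 0.4976 -0.0666  0.0186] zrange [-0.001  0.04 ] rect [497.9 -66.1] [15.1  1.7] 9.7
top redtop 3
top sill 43 med [ 0.4965 -0.0107  0.009 ] zrange [0.005 0.015] rect [467.6 -37.6] [ 86.5 219.1] 5.1
top black 241 med [ 0.5189 -0.0113  0.0461] zrange [0.042 0.052] rect [519.3 -12.1] [40.3 36. ] 7.4
scene white 2556 med [ 0.5923 -0.0275  0.055 ] zrange [0.052 0.058] rect [576.   -5.1] [138.9 164.8] 6.4
scene red 245 med [ 0.4992 -0.0858  0.0372] zrange [0.019 0.04 ] rect [499.3 -76. ] [25.4 36.6] 5.7
scene redtop 181 med [ 0.4992 -0.0812  0.0378] zrange [0.035 0.04 ] rect [499.7 -79.5] [25.5 28.1] 6.4
scene sill 503 med [ 0.4819 -0.021   0.0094] zrange [0.005 0.015] rect [498.8 -11.2] [ 81.9 172.4] 7.6
scene black 82 med [ 0.5007 -0.0138  0.0422] zrange [0.031 0.057] rect [515.4  23.5] [123.3  21.7] 71.8
```

View pics/scene1.png

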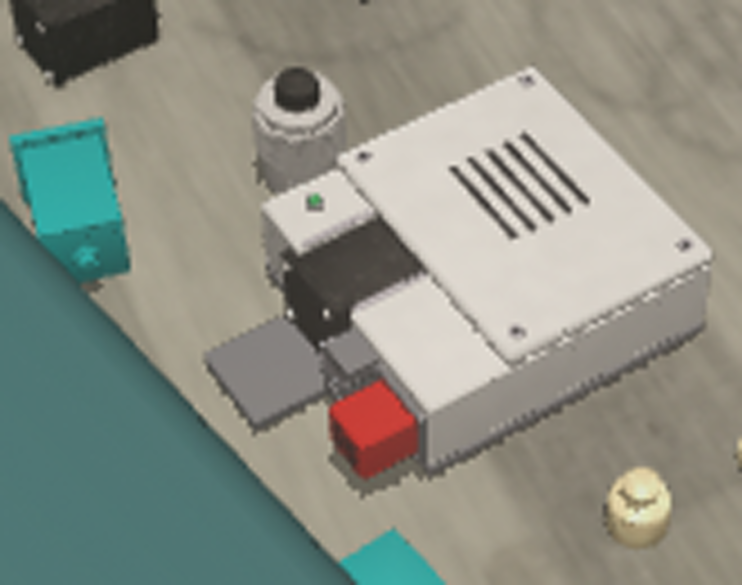

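```bash
cat > h.py <<'E'
from bench import *
import numpy as np,cv2
YAW=np.radians(7.2); O=np.array([.562,-.008])
def W(x,y,z,yaw=None,o=None):
    a=YAW if yaw is None else yaw; o=O if o is None else o
    return [o[0]+x*np.cos(a)-y*np.sin(a),o[1]+x*np.sin(a)+y*np.cos(a),z]
def Q(yaw=None):
    a=(YAW if yaw is None else yaw)-np.pi/2
    return [np.cos(a/2),np.sin(a/2),0,0]
E
python3 - <<'E'
from h import *
p=W(-.125,-.031,.17); print(p, inverse_kinematics(p,Q()))
move_ptp(p,Q()); print(current_clock())
move_gripper(.049); print(current_finger_gap(),current_clock(),current_position())
for n in ("wrist","scene","top"):
    c=capture(n); cv2.imwrite(f"pics/{n}2.png",c["image"])
    if n=="wrist": print(c["intrinsics"],c["R"].round(3),c["t"].round(3)); np.savez("w.npz",**c); continue
    K=c["intrinsics"];z=c["range_z"]; v,u=np.mgrid[:384,:512]
    P=(np.stack([u,v,np.ones_like(u)],-1)@np.linalg.inv(K).T*z[...,None]-c["t"])@c["R"]
    m=((c["image"].min(-1)>150)&(P[...,2]>.052)&(P[...,2]<.06)&(P[...,0]<.7)&(P[...,0]>.45)&(abs(P[...,1])<.15)).astype(np.uint8)
    k,l,s,_=cv2.connectedComponentsWithStats(m); i=1+s[1:,4].argmax()
    print(n,cv2.minAreaRect((P[l==i][:,:2]*1000).astype(np.float32)))
    for q in("module","release_key","catch_tip"):
        for d in spot_in(n,q)[:3]:
            a,b=d["xy"].__iter__(); X=P[int(b),int(a)]; print(q,d["conf"],X.round(4))
E
```

```text
[np.float64(0.44187099257618373), np.float64(-0.054422209936286846), 0.17] [-2.77928975e-01  1.98796080e-01  1.89638943e+00 -4.44089210e-16
  1.04640714e+00  1.16720365e+00]
2.775
0.04911580261130302 3.5417 [ 0.4418659  -0.05439613  0.17001023]
[[297.31863964   0.         260.56631449]
 [  0.         297.31863964 191.38865543]
 [  0.           0.           1.        ]] [[ 0.126 -0.992 -0.   ]
 [-0.946 -0.12   0.302]
 [-0.299 -0.038 -0.953]] [-0.11   0.391  0.471]
scene ((595.424072265625, -18.4285888671875), (103.94926452636719, 133.77249145507812), 7.641052722930908)
module 0.78 [ 0.472  -0.1688  0.0366]
module 0.77 [ 0.5132 -0.0133  0.0464]
module 0.7 [0.4267 0.0815 0.0337]
release_key 0.85 [ 0.5069 -0.0844  0.0379]
top ((595.9065551757812, -16.817398071289062), (102.91561889648438, 131.43638610839844), 7.769298076629639)
module 0.6 [ 0.4957 -0.176   0.0373]
module 0.53 [ 0.5332 -0.0111  0.0444]
release_key 0.41 [ 0.5126 -0.0814  0.0382]
```

View pics/wrist2.png

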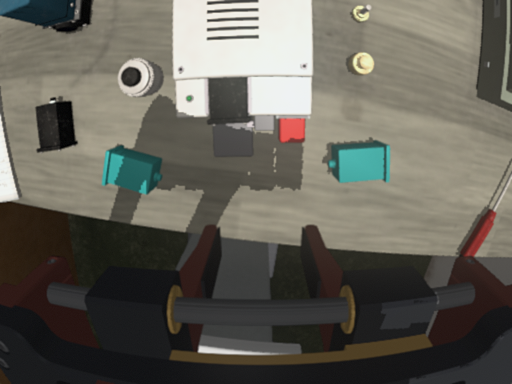

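The wrist view shows the dock square to the gripper. The module plate is at (230,121), the sill at (233,140) and the key at (292,130). I'll measure dock coordinates with ray-plane intersections.

```bash
sed -i 's/radians(7.2)/radians(7.6)/' h.py; python3 - <<'E'
from h import *
c=dict(np.load("w.npz")); K=c["intrinsics"]; im=c["image"].astype(int)
def ray(u,v,z):
    a,b=(u-K[0,2])/K[0,0],(v-K[1,2])/K[1,1]; t=np.hypot(a,b); s=np.where(t>0,np.sin(t)/t,1)
    d=np.stack([a*s,b*s,np.cos(t)],-1)@c["R"]; C=-c["R"].T@c["t"]
    X=C+d*((z-C[2])/d[...,2])[...,None]
    q=X[...,:2]-O; e=np.array([[np.cos(YAW),-np.sin(YAW)],[np.sin(YAW),np.cos(YAW)]])
    return q@e
v,u=np.mgrid[:384,:512]
b,g,r=im[...,0],im[...,1],im[...,2]
def rep(nm,m,z):
    D=ray(u[m].astype(float),v[m].astype(float),z)*1000
    print(nm,m.sum(),"x",np.percentile(D[:,0],[1,5,50,95,99]).round(1),"y",np.percentile(D[:,1],[1,5,50,95,99]).round(1))
roi=lambda x0,x1,y0,y1:(u>=x0)&(u<x1)&(v>=y0)&(v<y1)
rep("keytop",(r>120)&(g<80)&roi(260,320,100,150),.0385)
rep("blk top",(im.max(-1)<50)&roi(200,255,75,117),.046)
rep("sill",(im.max(-1)<75)&(abs(r-b)<15)&roi(205,258,128,162),.010)
rep("white",(im.min(-1)>150)&roi(165,320,60,120),.050)
for row in(90,140): print(im[row,200:260:2].mean(-1).astype(int))
for col in(225,292): print(col,[tuple(im[y,col]) for y in range(112,162,2)] if 0 else im[112:162:2,col].mean(-1).astype(int))
E
```

```text
keytop 94 x [-83.6 -82.6 -78.6 -63.3 -61.6] y [-72.6 -72.6 -51.7 -48.6 -48.6]Traceback (most recent call last):
  File "<stdin>", line 16, in <module>
  File "<stdin>", line 13, in rep
    return _quantile_unchecked(
        a, q, axis, out, overwrite_input, method, keepdims, weights)
    return _ureduce(a,
                    func=_quantile_ureduce_func,
    ...<5 lines>...
                    overwrite_input=overwrite_input,
                    method=method)
    r = func(a, **kwargs)
    result = _quantile(arr,
                       quantiles=q,
    ...<2 lines>...
                       out=out,
                       weights=wgt)
    slices_having_nans = np.isnan(arr[-1, ...])
                                  ~~~^^^^^^^^^
IndexError: index -1 is out of bounds for axis 0 with size 0
```

```bash
python3 - <<'E'
from h import *
R=lambda p:((np.array(p)[:2]-O)@np.array([np.cos(YAW),np.sin(YAW)])*1000).round(2)
servo_line(W(-.125,-.031,.016),Q(),rate=.1)
print(current_clock(),R(current_position()),current_force().round(2) if hasattr(current_force(),'round') else current_force())
hit=servo_line(W(-.085,-.031,.016),rate=.02,contact_N=1.2)
print(hit,current_clock(),R(current_position()),np.round(current_force(),2))
c=capture("wrist"); cv2.imwrite("pics/wrist3.png",c["image"])
E
```

```text
5.6833 -124.58 [ 0.38 -0.51 -0.36]
True 7.0833 -94.46 [-0.55 -0.53 -0.93]
```

View pics/wrist3.png

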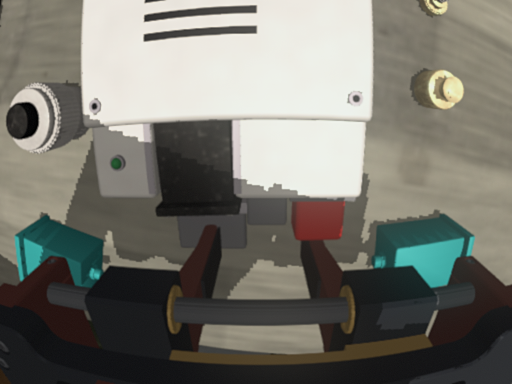

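The right finger is at the key at (318,245), and the left finger stands in front of the module plate at (200,215). The contact position of -94.5 mm agrees with the estimated key face, so I'll press now.

```bash
python3 - <<'E'
from h import *
a=np.array([np.cos(YAW),np.sin(YAW)])
R=lambda p:round(float((np.array(p)[:2]-O)@a)*1000,2)
for x in(-.091,-.089,-.087):
    servo_line(W(x,-.031,.016),rate=.02)
    sleep(.1); print(current_clock(),R(current_position()),round(float(np.array(current_force())[:2]@a),2),np.round(current_force(),2),np.round(current_torque(),2))
sleep(.6)
for n in("wrist","scene"):
    c=capture(n); im=c["image"]
    if n=="scene": im=cv2.resize(im[130:260,150:315],None,fx=4.5,fy=4.5)
    cv2.imwrite(f"pics/{n}4.png",im)
E
```

```text
7.575 -91.94 -3.86 [-3.69 -1.53 -1.94] [ 0.02  0.55 -0.12]
7.925 -89.97 -5.15 [-4.96 -1.83 -1.21] [-0.2   0.81  0.05]
8.275 -89.32 -8.78 [-8.49 -2.71  1.99] [-0.44  1.22  0.07]
```

View pics/wrist4.png

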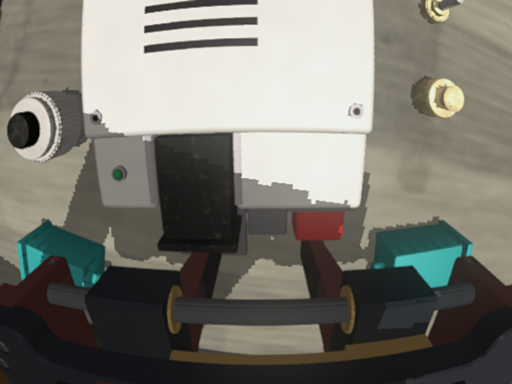

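The module has popped, and its plate at (198,243) is against the left finger. I'll push a couple of millimetres deeper for margin and hold, then ease back.

```bash
python3 - <<'E'
from h import *
a=np.array([np.cos(YAW),np.sin(YAW)])
R=lambda p:round(float((np.array(p)[:2]-O)@a)*1000,2)
def rep(): print(current_clock(),R(current_position()),round(float(np.array(current_force())[:2]@a),2),np.round(current_force(),2))
servo_line(W(-.0845,-.031,.016),rate=.02); sleep(.3); rep(); sleep(.7); rep()
for x in(-.088,-.091,-.094,-.097,-.1,-.103,-.106):
    servo_line(W(x,-.031,.016),rate=.012); rep()
c=capture("wrist"); cv2.imwrite("pics/wrist5.png",c["image"])
E
```

```text
9.55 -87.5 -8.76 [-8.27 -4.2   4.33]
10.25 -87.56 -9.75 [-9.17 -4.98  4.5 ]
10.6917 -89.61 -5.13 [-5.07 -0.82  0.82]
11.0917 -92.31 -6.3 [-6.16 -1.48 -1.28]
11.4917 -94.88 -5.88 [-5.96  0.25 -1.14]
11.8917 -96.42 -1.81 [-1.94  0.85 -0.57]
12.2917 -100.26 -3.28 [-3.25 -0.44 -0.2 ]
12.6917 -103.19 -3.14 [-3.11 -0.45 -1.76]
13.0917 -105.2 0.26 [ 0.19  0.58 -1.32]
```

View pics/wrist5.png

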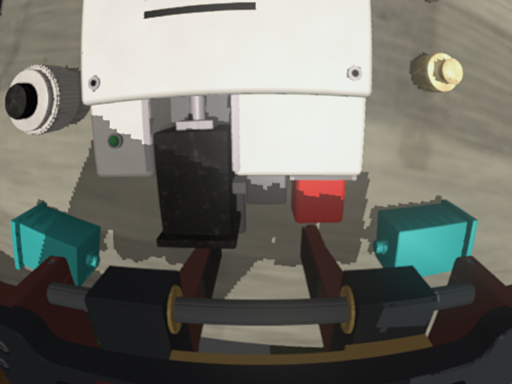

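The key is back out, the ejector rod shows at (198,105), and the finger force has gone to zero, so the module is at full stroke. Next I'll retreat and check.

```bash
python3 - <<'E'
from h import *
servo_line(W(-.128,-.031,.016),rate=.04); 
servo_line(W(-.128,-.031,.17),rate=.12)
print(current_clock(),np.round(current_force(),2))
c=capture("wrist"); cv2.imwrite("pics/wrist6.png",c["image"])
for n in("top","scene"):
    c=capture(n); K=c["intrinsics"];z=c["range_z"]; v,u=np.mgrid[:384,:512]
    P=(np.stack([u,v,np.ones_like(u)],-1)@np.linalg.inv(K).T*z[...,None]-c["t"])@c["R"]
    D=(P[...,:2]-O)@np.array([[np.cos(YAW),-np.sin(YAW)],[np.sin(YAW),np.cos(YAW)]])
    m=(c["image"].max(-1)<60)&(abs(D[...,1])<.03)&(D[...,0]<-.02)&(D[...,0]>-.11)&(P[...,2]>.04)
    if m.sum()>5:
        r=cv2.minAreaRect((D[m]*1000).astype(np.float32)); print(n,m.sum(),r,"front",np.percentile(D[m][:,0],2)*1000,"z",np.percentile(P[m][:,2],[5,50,95]).round(4))
E
```

```text
15.275 [ 0.38 -0.77 -0.83]
top 264 ((-71.81855773925781, -7.965007781982422), (71.87374114990234, 40.32329559326172), 6.861032009124756) front -108.75837675596898 z [0.0449 0.5677 0.5922]
scene 155 ((-81.19120788574219, -1.4632415771484375), (40.79490280151367, 25.907981872558594), 83.16126251220703) front -92.51417379550391 z [0.042  0.046  0.0513]
```

View pics/wrist6.png

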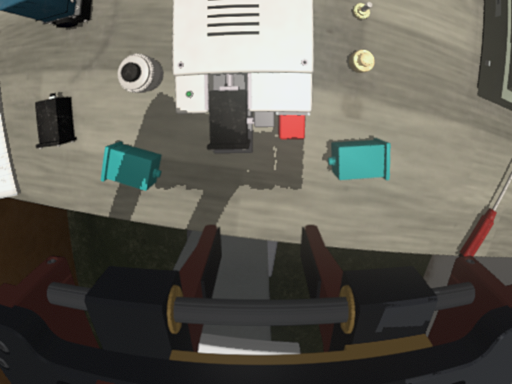

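```bash
python3 -c "
from bench import *
close_job(); print(current_clock())"
```

```text
the job is handed in; nothing more can be done
the job is handed in; nothing more can be done
```

The job is done and handed in; the last clock reading, just before the final pictures, was 15.3 s of the 38 s allowed. `close_job` reports no verdict, so the outcome below rests on my own checks.

- **Release and hold:** I set the jaws 49 mm apart and drove both fingers in parallel. The right finger pushed the key in about 4 mm, going by finger position, because I had no direct reading of the key joint. The module popped against the left finger, and I held it there pushed in for over 1 s at about 9 N.
- **Easing back:** I backed off at about 12 mm/s until the force fell to zero, with the module at full stroke and the key back out. Then I retreated and raised the arm.

**Last checks:**
- **Module position:** the scene camera puts its front about 31 mm out from home, within the 24 to 38 mm required.
- **Alignment and surroundings:** the wrist picture shows the module standing straight with the ejector rod out and the key released. The things beside the dock look undisturbed, and nothing touches the robot.
- **Disagreements:** the top camera's fit (front at -109 mm) disagreed and I discarded it because its points included the dark arm in view (heights up to 0.59 m). The scene camera's fitted rectangle was turned by about 7°, but it saw only part of the module's top, so I relied on the wrist picture for straightness.

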